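# Check a stretcher frame by its diagonals and rack it square

## Robot

A 7-joint arm with a two-finger parallel gripper is mounted at the origin on the work surface. World frame = base frame: x ahead of the robot, y to its left, z up, the work surface at z = 0. Lengths are in m, angles in degrees, forces in N, time in s.
With the tool pointing down it reaches from about 0.425 to 0.95 m from the base axis. Payload 4.7 kg.
Tool frame: the origin (TCP) lies at the very end of the fingers, on their centre line; the grasp point (between the pads) lies 19 mm behind it; z points along the fingers, y is the direction in which the jaws open and shut (so a half turn about z gives the same grasp; the last joint's range is limited). The gripper opens to 85 mm and grips with 20 to 120 N. Pads are 22 mm wide; open, the fingers measure 114 mm over their backs; the gripper's body (76 mm by 85 mm) begins 54 mm behind the grasp point. The pads swing forward as they close: fully open they stand 13 mm farther back than shut.
Start: joints at [71.912, 26.849, -2.785, 87.806, 1.381, 65.374, -4.715], TCP at [0.191, -0.647, 0.231] pointing down, gripper open.
Joint ranges: [-148.3, 148.3], [-19.14, 114.17], [-79.39, 73.82], [5.75, 140.21], [-59.74, 239.74], [12.07, 113.84], [-152.46, 152.46]. Speed limits (degrees/s): [147.25, 147.25, 180, 180, 180, 180, 180].

## Interface

Orientations are given as [roll, pitch, yaw] about the fixed x, y, z axes, in that order (R = Rz(yaw) Ry(pitch) Rx(roll)).
In Python, from rig import readout, imaging, ticket gives the robot as it stands. The module is installed in compiled form; this text tells all that it offers.
- The arm moves only by the tool send_rows, never from a script. Its argument "motion" is a list that holds one entry, the list of rows, each a list of 4 numbers: the shift along the tool's x, y, z in m, then the turn about the tool's z in degrees. A call has 1 to 12 rows; each row is the pose to reach, as a shift and turn from the pose commanded when the call began, along the tool's axes at that moment; what a row does not reach only later rows make up. A row lasts 1/10 s, in which the tool goes at most 50 mm and 8.59 degrees, less where a joint would pass 70% of its speed; a pose out of reach is approached as far as the arm can. A call with a gripper value outside its range is refused whole. "jaw" is the closure, from 0 (fully open) to 1 (shut), set as the call begins (left out, the last holds). The fingers move at their own pace and stop on an object; the grip force is fixed at half the most. Time passes only in rows, so rows that repeat a pose let the fingers close. It gives the time, the measured TCP pose, the force and the opening at its end, in the units of the state.
- readout.get_obs(): the state, without advancing time (a new reading comes with each control period).
- imaging.grab_frame(name): name is "side" or "top" or "wrist"; returns (picture, depth): 384x512x3 uint8, blue, green, red; 384x512 float32, m along the optical axis (not along the pixel's ray), 0 where there is no reading.
- imaging.camera_params(name): a dict with "intrinsics" (3x3 intrinsics, pixels), "xyz" and "rotation" of the camera in the world. Camera axes: x right, y down, z forward; pixel columns grow to the right and rows downward; lengths in m; the calibration is good to about 2 mm. A picture is of the moment at which its call begins: read the wrist's pose just before it. camera_params takes no time and is no camera call; for the wrist camera it gives the pose at the moment of the call.
- ticket.job_done(): hands the job in, once; it reports no verdict.
The state is a dict: "time": time; "joint_pos": joint angles; "dq": joint speeds; "effort": joint torques, N m; "tool_pos": TCP position; "orientation": TCP orientation; "ft_force": force on the tool from outside, world axes, zero at the start; "wrist_torque": the same for the moment, N m; "gripper_width": finger opening in m.
Only numpy, scipy, OpenCV 4.12 (cv2) and the standard library are available. Lean on these libraries where they do the work, as an engineer would, in place of code of your own. Each camera call takes 0.05 s, during which the arm holds its last target. There are 200 camera calls.

## Task

The pine embroidery frame clamped on the board must be made square. Measure both its inside diagonals as you find it, first far left to near right, then far right to near left: lay the yellow slide rule flat on the board in the opening, one end in a corner, and slide its tongue out until the tongue's end bears in the opposite corner; keep a light pressure of a few newtons there while you read it, without denting or shifting the frame. Then push the tongue back in, lay the rule flat on the table clear of the board, and if the two lengths differ push the unclamped near bar sideways until the diagonals agree to within 4 mm.

Things in the scene. Friction and masses are not known exactly. Their poses are not given: they have to be found in the camera images.
- board: Grey laminated assembly board, 380 (x) x 400 (y) x 12 mm, fixed to the table; origin at the centre of its underside, z up, x roughly away from the robot (far), y to its left. The frame lies on its top, 12 mm above the table. Two steel toggle clamps, up to 95 mm above the board top, stand along its far edge and hold the frame's far bar.
- frame: Frame of four pine bars 24 mm wide, 22 mm high, lapped and pinned at the corners. Square, its opening is 220 (x) x 260 (y) mm. Origin on the board top at the centre of the square frame; axes as the board's. The far bar (centre line at x = +122 mm) is clamped. Side bars swing on its pins at y = +-142 mm; the near bar is pinned to them 244 mm away, so the frame leans as a parallelogram.
- free_bar_mid (a point): Centre of the near, unclamped bar (308 mm long, always parallel to the far bar), 11 mm above the board. In the frame's axes it is at (-122, 0) mm when square; its y is the frame's lean, up to about 17 mm either way at the start, or almost none. 1 mm of lean makes the diagonals differ by 1.38 mm; with y positive the far-right to near-left one is the longer.
- corner_far_left (a point): Where the round nose of the rule's heel or tip sits (nose centre) in the inner corner far left (+x, +y), at the clamped bar: 3 mm in from both inner faces, 7 mm above the board; up to 1 mm off along y when the frame leans. Axes as the frame's. The soft pine is dented if the rule presses with more than 15 N; about 24 N along a diagonal would shift the frame.
- corner_far_right (a point): The same for the inner corner far right (-y).
- corner_near_left (a point): The same for the inner corner near left, on the unclamped bar.
- corner_near_right (a point): The same for the inner corner near right, on the unclamped bar.
- rule: Slide rule, loose, about 0.32 kg (20 % either way): yellow wooden body 226 mm long, 30 wide, 13 high, an aluminium tongue sliding in its top, a pointed brass shoe on each end. Origin: centre of its underside, z up, x along the rule from heel to tip. It starts flat on the table left of the board, tongue in, tip roughly towards the robot. Either end may go in either corner.
- tongue (a joint): How far the tongue is drawn out: 0 (pushed in, against its stop) to 0.1 m. It slides with 0.7 N of friction, less than the lying rule's grip on the board, and stays where it is left. Nose centre to nose centre the rule is 270 mm + this value. In the square frame the nose seats are 332 mm apart on both diagonals (254 x 214 mm), when leaning 319 to 344 mm.
- grip (a point): Centre of the upright black grip fixed on the tongue, by which the rule is carried and the tongue slid: 36 mm long (along the rule), 16 wide, 33 high; this point is 30 mm above the rule's underside, the grip's top 46 mm and the rule's top beside it 13 mm. With the tongue in it stands over the middle of the rule. Axes as the rule's.
- heel (a point): Centre of the smooth round nose (3 mm radius, 1 to 12 mm above the rule's underside) of the heel, the fixed shoe 135 mm from the rule's origin at its -x end; this point is 7 mm above the underside. Behind the nose the shoe is 6 mm wide for 12 mm, then 16 mm wide for 10 mm.
- tip (a point): Centre of the same nose on the tongue's end, the tip, at the rule's +x end; it moves with the tongue.
- pincushion: Bystander: round pincushion, 86 mm across and 47 mm high, origin at its underside.
- spool: Bystander: thread spool, 40 mm across and 55 mm high, origin at its underside.
- pin_tin: Bystander: flat round tin, 68 mm across and 30 mm high, origin at its underside.
- bar_end_left (a point): Centre of the left (+y) end face of the near bar, 11 mm above the board; axes as the frame's. Pushed here along the bar towards -y with about 16 N or more, the stiff corner joints give and the bar slides sideways; it stays where it is left, without springing back. The face can be reached from outside the frame and stands 22 mm above the board.
- bar_end_right (a point): The same for the right (-y) end face of the near bar, to be pushed towards +y.

How it is judged:
By the outcome, as a careful person would: the job done as asked, in the order asked, and still so for the second after the job is handed in, with the robot touching nothing.
It also fails if it takes over 72 s, if anything falls off the work surface, if the arm or the gripper's body presses on something with over 40 N, if the wrist force passes 120 N, or if a joint passes its speed limit or range.

## Working session

There is one attempt and no reset: what is moved stays moved. The work goes in short steps, Python scripts to look and compute and a tool call to move; the robot and the scene stay as the last step left them, time stands still between calls to the robot, and variables do not carry over. Pictures are saved under pics/ and viewed, about 8 in all and at most 12, crops included, and the job is handed in when it is done.

Besides the shell and the picture viewer there is one more tool, called after ">>>" by a JSON object that holds its "method" and its "body". send_rows: Moves the arm, as the interface text tells. Its arguments: {"type":"object","properties":{"motion":{"type":"array"},"jaw":{"type":"number"}},"required":["motion"]}

```bash
mkdir -p pics; cat > h.py <<'E'
import numpy as np, cv2
from rig import readout, imaging, ticket
def ray(cam,u,v):
    K=np.array(cam["intrinsics"]);R=np.array(cam["rotation"]);
    if R.shape!=(3,3): print(R)
    return np.array(cam["xyz"]),R@np.linalg.inv(K)@np.array([u,v,1.0])
def onz(cam,u,v,z):
    o,d=ray(cam,u,v); return o+d*(z-o[2])/d[2]
def cloud(cam,dep):
    K=np.array(cam["intrinsics"]);R=np.array(cam["rotation"])
    v,u=np.indices(dep.shape); P=np.stack([(u-K[0,2])/K[0,0]*dep,(v-K[1,2])/K[1,1]*dep,dep],-1)
    return P@R.T+np.array(cam["xyz"])
def grab(name,tag):
    cam=imaging.camera_params(name); im,d=imaging.grab_frame(name)
    cv2.imwrite(f"pics/{tag}.png",im); np.savez(f"pics/{tag}.npz",im=im,d=d,**{k:np.array(x) for k,x in cam.items()})
    return cam,im,d
def st():
    o=readout.get_obs(); return {k:np.round(o[k],4).tolist() for k in ("time","tool_pos","orientation","ft_force","gripper_width","joint_pos")}
E
python3 - <<'E'
from h import *
a=grab("top","top0");b=grab("side","side0")
cv2.imwrite("pics/v0.png",cv2.resize(a[1],(800,600),interpolation=cv2.INTER_CUBIC))
for c in (a,b):print({k:np.round(x,3).tolist() for k,x in c[0].items()})
print(st())
E
```

```text
{'intrinsics': [[497.58, 0.0, 257.712], [0.0, 497.58, 194.583], [0.0, 0.0, 1.0]], 'xyz': [0.331, -0.019, 1.693], 'rotation': [-171.926, 1.102, -89.831]}
{'intrinsics': [[383.961, 0.0, 248.412], [0.0, 383.961, 194.713], [0.0, 0.0, 1.0]], 'xyz': [0.411, -0.674, 0.876], 'rotation': [-139.846, 0.515, -13.235]}
{'time': 0.1, 'tool_pos': [0.1908, -0.6469, 0.2304], 'orientation': [-179.8988, 0.004, 16.4312], 'ft_force': [0.0048, 0.3813, 0.1926], 'gripper_width': 0.0856, 'joint_pos': [71.9128, 26.8934, -2.7839, 87.867, 1.3812, 65.3744, -4.7172]}
```

View pics/v0.png

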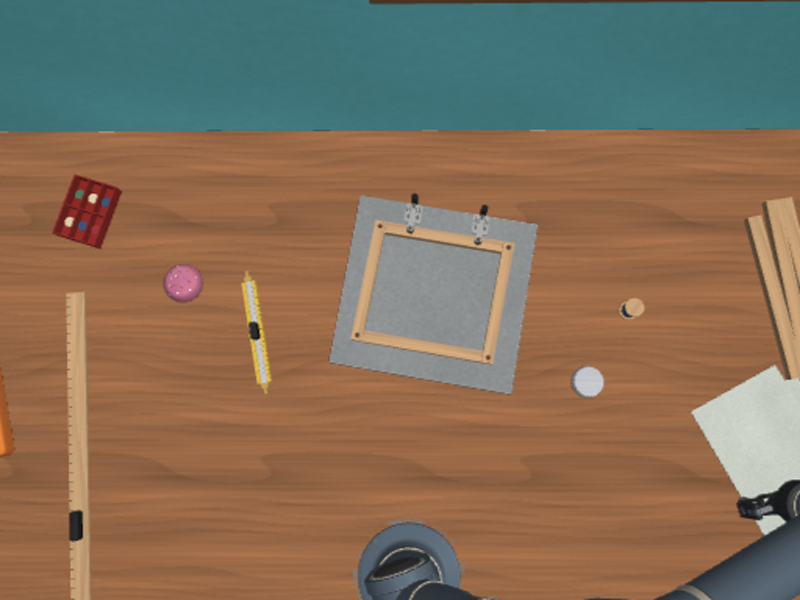

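View pics/side0.png

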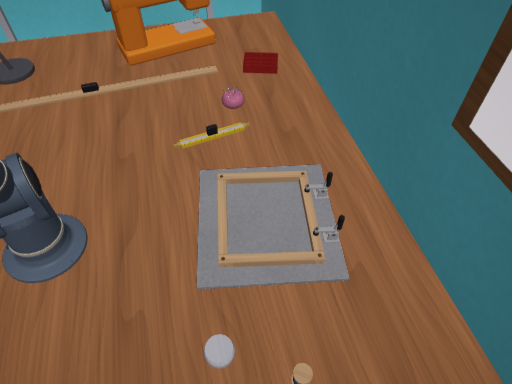

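The top view (800 px scale) shows the board at about (433,295) with its clamps on the far side, and the frame on it. The rule is at (257,333) with its grip at (254,331). The pincushion is at (183,283), the tin at (588,382) and the spool at (632,308). The side view agrees.

```bash
cat >> h.py <<'E'
from scipy.spatial.transform import Rotation as Ro
def _R(cam): 
    r=np.array(cam["rotation"]); return r if r.shape==(3,3) else Ro.from_euler("xyz",r,degrees=True).as_matrix()
def ray(cam,u,v):
    K=np.array(cam["intrinsics"]); return np.array(cam["xyz"]),_R(cam)@np.linalg.inv(K)@np.array([u,v,1.0])
def cloud(cam,dep):
    K=np.array(cam["intrinsics"])
    v,u=np.indices(dep.shape); P=np.stack([(u-K[0,2])/K[0,0]*dep,(v-K[1,2])/K[1,1]*dep,dep],-1)
    return P@_R(cam).T+np.array(cam["xyz"])
def load(tag):
    f=np.load(f"pics/{tag}.npz"); return {k:f[k] for k in("intrinsics","xyz","rotation")},f["im"],f["d"]
def big(m):
    c,_=cv2.findContours(m.astype(np.uint8),cv2.RETR_EXTERNAL,cv2.CHAIN_APPROX_NONE); return max(c,key=cv2.contourArea)
def proj(cont,cam,z): return np.array([onz(cam,u,v,z)[:2] for u,v in cont.reshape(-1,2)]).astype(np.float32)
E
python3 - <<'E'
from h import *
for tag in("top0","side0"):
    cam,im,d=load(tag); hsv=cv2.cvtColor(im,cv2.COLOR_BGR2HSV); H,S,V=cv2.split(hsv); P=cloud(cam,d)
    xy=(P[...,0]>.4)&(P[...,0]<.95)&(abs(P[...,1])<.5)
    # board (filled outline)
    m=(xy&(S<40)&(V>90)&(V<190)).astype(np.uint8)
    m=cv2.morphologyEx(m,cv2.MORPH_OPEN,np.ones((3,3)))
    c=big(m); r=cv2.minAreaRect(proj(c,cam,.012)); print(tag,"board",np.round(r[0],4),np.round(r[1],4),r[2], "z",np.median(P[...,2][m>0]))
    hole=np.zeros_like(m); cv2.drawContours(hole,[c],-1,1,-1); 
    # opening: grey component not touching outline
    n,l,s,_=cv2.connectedComponentsWithStats(m)
    for i in np.argsort(-s[1:,4])[:3]+1: print(s[i])
    fm=((S>60)&(hole>0)).astype(np.uint8); c=big(fm); print(" frame z",np.median(P[...,2][fm>0]))
    r=cv2.minAreaRect(proj(c,cam,.034)); print(" frame out",np.round(r[0],4),np.round(r[1],4),r[2])
    q=cv2.approxPolyDP(c,8,True); print(" outer corners",np.round(proj(q,cam,.034),4).tolist())
    cs,h=cv2.findContours(fm,cv2.RETR_CCOMP,cv2.CHAIN_APPROX_NONE)
    hs=[x for x,y in zip(cs,h[0]) if y[3]>=0]
    if hs:
        x=max(hs,key=cv2.contourArea); q=cv2.approxPolyDP(x,6,True); print(" inner corners(z.034)",np.round(proj(q,cam,.034),4).tolist())
    ym=(xy&(H>22)&(H<34)&(S>150)&(V>120)); c=big(cv2.morphologyEx(ym.astype(np.uint8),cv2.MORPH_CLOSE,np.ones((9,9))))
    r=cv2.minAreaRect(proj(c,cam,.013)); print(" rule",np.round(r[0],4),np.round(r[1],4),r[2],"z",np.median(P[...,2][ym]))
    x0,y0,w,hh=cv2.boundingRect(c); bm=(V<60)&xy; mm=np.zeros_like(bm); mm[y0-5:y0+hh+5,x0-5:x0+w+5]=1; bm&=mm.astype(bool)
    v,u=np.where(bm); print(" grip",np.round(onz(cam,u.mean(),v.mean(),.046 if tag=="top0" else .035),4),bm.sum(),"z",np.percentile(P[...,2][bm],[5,50,95]))
    print(" shoes ends px", c.reshape(-1,2)[[c[:,0,1].argmin(),c[:,0,1].argmax(),c[:,0,0].argmin(),c[:,0,0].argmax()]].tolist())
E
```

```text
top0 board [ 0.5959 -0.0533] [0.3977 0.3785] 80.21826934814453 z 0.01101896875059305
[ 211  126  133  119 5314]
[ 234  150   86   74 4749]
 frame z 0.032629734758010454
 frame out [ 0.5959 -0.0498] [0.3128 0.2688] 80.21003723144531
 outer corners [[0.7515000104904175, 0.07490000128746033], [0.49380001425743103, 0.1264999955892563], [0.4406999945640564, -0.17389999330043793], [0.6987000107765198, -0.22460000216960907]]
 inner corners(z.034) [[0.7235000133514404, 0.05420000106096268], [0.6744999885559082, -0.20059999823570251], [0.46399998664855957, -0.1542000025510788], [0.5139999985694885, 0.09989999979734421]]
 rule [0.51   0.3345] [0.2194 0.0262] 10.110783576965332 z 0.011170602936261265
 grip [0.5076 0.3309 0.046 ] 49 z [0.02375733 0.04430405 0.0494711 ]
 shoes ends px [[162, 180], [165, 244], [156, 182], [172, 243]]
side0 board [ 0.5985 -0.0589] [0.4023 0.3795] 80.24828338623047 z 0.012707033541139112
[ 198  165  151  124 6606]
[ 226  182   86   72 5453]
[215 334  20  34 483]
 frame z 0.03390854592756787
 frame out [ 0.5991 -0.0588] [0.3236 0.2674] 79.69039154052734
 outer corners [[0.7537999749183655, 0.07039999961853027], [0.4959000051021576, 0.12060000002384186], [0.44209998846054077, -0.18860000371932983], [0.7001000046730042, -0.2362000048160553]]
 inner corners(z.034) [[0.7218000292778015, 0.040300000458955765], [0.6816999912261963, -0.19869999587535858], [0.4706000089645386, -0.1599999964237213], [0.510200023651123, 0.08370000123977661]]
 rule [0.5125 0.3265] [0.2262 0.0408] 10.684073448181152 z 0.011592385809855221
 grip [0.5109 0.3261 0.035 ] 90 z [0.01867851 0.03592262 0.04729846]
 shoes ends px [[238, 123], [182, 147], [180, 140], [244, 127]]
```

>>> {"method": "send_rows", "body": {"motion": [[[0.486,-0.448,-0.1,-90],[0.486,-0.448,-0.1,-90],[0.486,-0.448,-0.1,-90],[0.486,-0.448,-0.1,-90],[0.486,-0.448,-0.1,-90],[0.486,-0.448,-0.1,-90],[0.486,-0.448,-0.1,-90],[0.486,-0.448,-0.1,-90],[0.486,-0.448,-0.1,-90],[0.486,-0.448,-0.1,-90],[0.486,-0.448,-0.1,-90],[0.486,-0.448,-0.1,-90]]]}}

```text
time: 1.3
tool_pos: [0.496, -0.1367, 0.3212]
orientation: [-180.0, 0.0, 106.5]
ft_force: [1.8, -0.4, -0.5]
gripper_width: 0.0856
```

>>> {"method": "send_rows", "body": {"motion": [[[0.03,0.03,0,0],[0.05,0.045,0,0],[0.05,0.045,0,0],[0.05,0.045,0,0]]]}}

```text
time: 1.7
tool_pos: [0.5243, -0.0777, 0.3206]
orientation: [-179.9, 0.0, 106.5]
ft_force: [0.9, -1.0, -0.5]
gripper_width: 0.0853
```

```bash
python3 - <<'E'
from h import *
print(st()); c=grab("wrist","w1"); print(c[0]); grab("top","top1")
E
```

```text
{'time': 1.7, 'tool_pos': [0.5243, -0.0777, 0.3206], 'orientation': [-179.9329, 0.0048, 106.4902], 'ft_force': [0.8659, -0.9515, -0.4827], 'gripper_width': 0.0853, 'joint_pos': [35.8245, 12.6866, -37.8493, 98.8037, 8.1995, 71.3601, 12.5038]}
{'intrinsics': array([[309.21392965,   0.        , 258.14123166],
       [  0.        , 309.21392965, 191.17429608],
       [  0.        ,   0.        ,   1.        ]]), 'xyz': array([ 5.00090765e-01, -9.06935313e-06,  4.63106257e-01]), 'rotation': array([1.61604763e+02, 5.93534160e-02, 1.64919710e+01])}
```

View pics/w1.png

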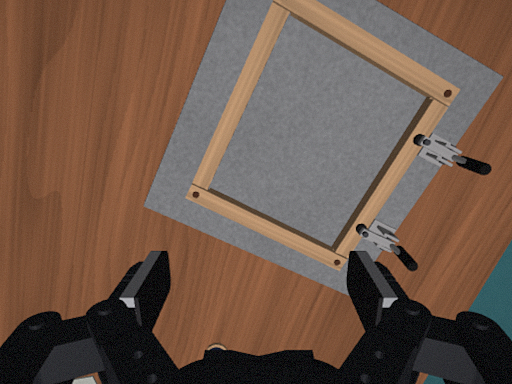

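The wrist picture shows three pins: far-left (447,93), near-right (195,194) and far-right (337,262). The near-left corner is at the top edge.

```bash
cat > fr.py <<'E'
from h import *
def pins(tag,zb=.034):
    cam,im,d=load(tag); H,S,V=cv2.split(cv2.cvtColor(im,cv2.COLOR_BGR2HSV)); P=cloud(cam,d)
    fm=((S>60)&(P[...,2]>.026)&(P[...,2]<.042)&(abs(P[...,0]-.597)<.19)&(abs(P[...,1]+.055)<.2)).astype(np.uint8)
    c=big(fm); 
    m=np.zeros_like(fm); cv2.drawContours(m,[c],-1,1,-1)
    cs,h=cv2.findContours(fm,cv2.RETR_CCOMP,cv2.CHAIN_APPROX_NONE)
    g=cv2.GaussianBlur(V,(0,0),1)
    dark=((g<125)&(S>90)&(cv2.erode(m,np.ones((3,3)))>0)).astype(np.uint8)
    n,l,s,ce=cv2.connectedComponentsWithStats(dark)
    out=[]
    for i in range(1,n):
        if 8<s[i,4]<120 and max(s[i,2:4])<16: out.append((s[i,4],ce[i].round(1).tolist(),onz(cam,*ce[i],zb)[:2].round(4).tolist()))
    return out
def rot(a): a=np.radians(a); return np.array([[np.cos(a),-np.sin(a)],[np.sin(a),np.cos(a)]])
E
python3 - <<'E'
from fr import *
for t in("w1","top0"):
    for o in pins(t): print(t,o)
for t in("top1","top0"):
    cam,im,d=load(t)
cam,im,d=load("w1");P=cloud(cam,d)
print("board z",P[120,330],"table z",P[50,60],P[300,230])
for n,u,v in(("FL",447,93),("NR",195,194),("FR",337,262)): print(n,onz(cam,u,v,.034).round(4))
E
```

```text
w1 (np.int32(48), [447.2, 93.2], [0.7411, 0.065])
w1 (np.int32(31), [195.4, 194.5], [0.4533, -0.168])
w1 (np.int32(26), [336.5, 262.0], [0.6926, -0.215])
board z [ 0.61020228 -0.01214424  0.01197795] table z [ 0.22521157 -0.02941132  0.0004035 ] [ 5.53296715e-01 -3.58551199e-01  2.12905700e-04]
FL [0.7407 0.0651 0.034 ]
NR [ 0.4526 -0.1675  0.034 ]
FR [ 0.6934 -0.2148  0.034 ]
```

>>> {"method": "send_rows", "body": {"motion": [[[0.3955,0.1015,0.17,-83.5],[0.3955,0.1015,0.17,-83.5],[0.3955,0.1015,0.17,-83.5],[0.3955,0.1015,0.17,-83.5],[0.3955,0.1015,0.17,-83.5],[0.3955,0.1015,0.17,-83.5],[0.3955,0.1015,0.17,-83.5],[0.3955,0.1015,0.17,-83.5],[0.3955,0.1015,0.17,-83.5],[0.3955,0.1015,0.17,-83.5],[0.3955,0.1015,0.17,-83.5],[0.3955,0.1015,0.17,-83.5]]]}}

```text
time: 3.0
tool_pos: [0.5113, 0.3284, 0.1507]
orientation: [-179.9, -0.0, -170.4]
ft_force: [0.0, -0.6, -0.1]
gripper_width: 0.0857
```

```bash
cat > rule.py <<'E'
from h import *
def rule(tag,base=0.,verbose=True):
    """rule axis, centre, grip from one view; base = height of its underside"""
    cam,im,d=load(tag); H,S,V=cv2.split(cv2.cvtColor(im,cv2.COLOR_BGR2HSV)); P=cloud(cam,d)
    ym=((H>22)&(H<34)&(S>140)&(V>100)).astype(np.uint8)
    c=big(cv2.morphologyEx(ym,cv2.MORPH_CLOSE,np.ones((25,25))))
    r=cv2.minAreaRect(proj(c,cam,base+.013)); 
    print(" body",np.round(r[0],4),np.round(r[1],4),round(r[2],2))
    top=(P[...,2]>base+.040)&(P[...,2]<base+.055)&(V<70)
    if top.any():
        c=big(top); g=proj(c,cam,base+.046); r=cv2.minAreaRect(g); print(" grip top",np.round(r[0],4),np.round(r[1],4),round(r[2],2))
E
python3 - <<'E'
from rule import *
print(st()); grab("wrist","w2"); rule("w2")
E
```

```text
{'time': 3.0, 'tool_pos': [0.5113, 0.3284, 0.1507], 'orientation': [-179.9182, -0.0043, -170.3769], 'ft_force': [0.0205, -0.5735, -0.1486], 'gripper_width': 0.0857, 'joint_pos': [0.9096, 35.8003, -54.1098, 99.966, 32.7041, 61.5069, 35.2125]}
 body [0.6203 0.3413] [0. 0.] 0.0
 grip top [0.5084 0.3343] [0.0354 0.0146] 9.64
```

View pics/w2.png

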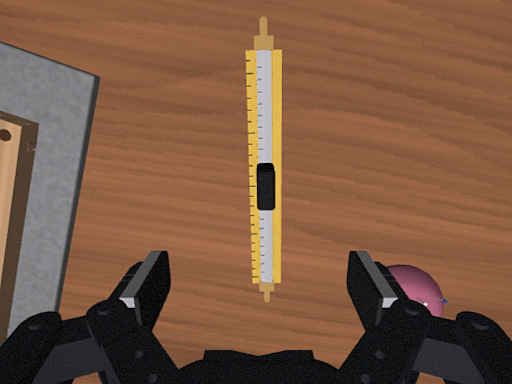

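The wrist picture shows the rule with its tip at (263,17), its heel at (267,300) and its grip at (266,187). The pincushion at (400,285) is clear of the right finger.

```bash
python3 - <<'E'
from rule import *
cam,im,d=load("w2")
t=onz(cam,263,17.5,.010)[:2];h=onz(cam,267,300,.010)[:2];print(t,h,np.linalg.norm(t-h),np.degrees(np.arctan2(*(t-h)[::-1])),(t+h)/2)
l=onz(cam,246,51,.013)[:2];l2=onz(cam,253,283,.013)[:2];r=onz(cam,282,50,.013)[:2];r2=onz(cam,281,283,.013)[:2]
for a,b in((l,l2),(r,r2)): print(np.linalg.norm(a-b),np.degrees(np.arctan2(*(a-b)[::-1])))
print((l+l2+r+r2)/4)
H,S,V=cv2.split(cv2.cvtColor(im,cv2.COLOR_BGR2HSV));print(H[100,250],S[100,250],V[100,250], H[100,279],S[100,279],V[100,279])
# target in tool axes
o=readout.get_obs();y=np.radians(o["orientation"][2]);D=np.array([.5084,.3343])-o["tool_pos"][:2];print(D@[np.cos(y),np.sin(y)],D@[np.sin(y),-np.cos(y)])
pc=(H>150)&(S>80)&(V>90);v,u=np.where(pc);print("cushion",cloud(cam,d)[pc].mean(0))
E
```

```text
[0.37540962 0.30927591] [0.64492941 0.36082618] 0.27440544199267775 -169.17197768741121 [0.51016951 0.33505105]
0.22528714184167128 -169.19393066145037
0.22603082415028125 -169.24117914325086
[0.51062562 0.33543574]
22 162 225 21 167 222
0.001957541352937926 0.006432996609690417
cushion [0.58414652 0.49790941 0.04035505]
```

>>> {"method": "send_rows", "body": {"jaw": 0.4, "motion": [[[0.001,0.0066,0.03,-1.2],[0.001,0.0066,0.07,-1.2],[0.001,0.0066,0.105,-1.2],[0.001,0.0066,0.125,-1.2],[0.001,0.0066,0.134,-1.2],[0.001,0.0066,0.134,-1.2],[0.001,0.0066,0.134,-1.2]]]}}

```text
time: 3.75
tool_pos: [0.509, 0.3374, 0.0186]
orientation: [179.9, 0.1, -168.9]
ft_force: [0.5, 0.2, 0.8]
gripper_width: 0.0516
```

>>> {"method": "send_rows", "body": {"jaw": 1, "motion": [[[0,0,0,0],[0,0,0,0],[0,0,0,0],[0,0,0,0],[0,0,0,0]]]}}

```text
time: 4.25
tool_pos: [0.5087, 0.3366, 0.0182]
orientation: [-180.0, 0.1, -168.9]
ft_force: [-0.2, -2.4, 6.4]
gripper_width: 0.0151
```

>>> {"method": "send_rows", "body": {"motion": [[[0,0,-0.015,0],[0,0,-0.045,0],[0,0,-0.08,0],[0,-0.02,-0.1,-2],[-0.004,-0.055,-0.1,-6],[-0.008,-0.1,-0.1,-10],[-0.012,-0.145,-0.1,-14],[-0.016,-0.19,-0.1,-18],[-0.02,-0.235,-0.1,-22],[-0.024,-0.28,-0.1,-26],[-0.028,-0.325,-0.1,-28.4],[-0.03,-0.365,-0.1,-28.4]]]}}

```text
time: 5.45
tool_pos: [0.6081, -0.0185, 0.1173]
orientation: [-180.0, -0.0, -140.5]
ft_force: [0.9, 0.4, -2.8]
gripper_width: 0.0149
```

>>> {"method": "send_rows", "body": {"motion": [[[0.011,-0.019,0,0],[0.011,-0.02,0,0],[0.011,-0.02,0,0]]]}}

```text
time: 5.75
tool_pos: [0.6119, -0.0383, 0.1172]
orientation: [180.0, 0.0, -140.5]
ft_force: [-1.1, 1.4, -3.1]
gripper_width: 0.0151
```

```bash
python3 - <<'E'
from rule import *
print(st()); grab("wrist","w3");
E
```

```text
{'time': 5.75, 'tool_pos': [0.6119, -0.0383, 0.1172], 'orientation': [179.9559, 0.0169, -140.5316], 'ft_force': [-1.1321, 1.3972, -3.1424], 'gripper_width': 0.0151, 'joint_pos': [39.9129, 41.9931, -59.983, 100.6092, 40.843, 62.2248, 95.2951]}
```

View pics/w3.png

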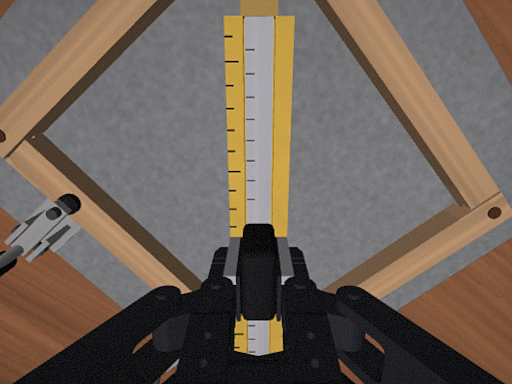

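The rule hangs parallel to the diagonal, with its tip towards near-right. The near-left pin is at (493,212), and both near-left and far-right corners are visible.

>>> {"method": "send_rows", "body": {"motion": [[[0,0,0.02,0],[0,0,0.045,0],[0,0,0.068,0],[0,0,0.08,0],[0,0,0.084,0],[0,0,0.084,0],[0,0,0.084,0]]]}}

```text
time: 6.5
tool_pos: [0.6129, -0.0375, 0.034]
orientation: [-180.0, 0.1, -140.4]
ft_force: [0.1, 0.1, -1.8]
gripper_width: 0.0152
```

```bash
python3 - <<'E'
from fr import *
print(st()); a=grab("top","top2"); b=grab("side","side2")
ca=a[1][120:250,200:360]; cb=b[1][150:280,190:350]
cv2.imwrite("pics/v2.png",cv2.resize(np.hstack([ca,cb]),(800,325),interpolation=cv2.INTER_CUBIC))
cam,_,_=load("w3"); print("NL pin",onz(cam,493,212,.034))
E
```

```text
{'time': 6.5, 'tool_pos': [0.6129, -0.0375, 0.034], 'orientation': [-179.9504, 0.0869, -140.4357], 'ft_force': [0.1294, 0.0869, -1.8155], 'gripper_width': 0.0152, 'joint_pos': [36.7925, 47.2358, -55.0196, 103.4366, 46.9739, 55.3611, 90.9523]}
NL pin [0.50153341 0.11175247 0.034     ]
```

View pics/v2.png

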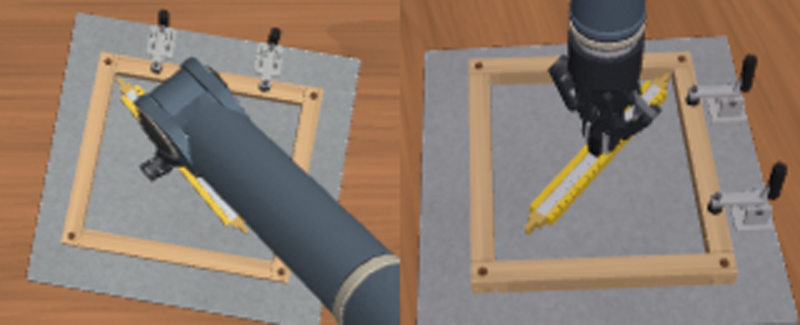

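The rule lies inside the opening, with its heel just off the far-left corner in both views. I'll lower it now.

>>> {"method": "send_rows", "body": {"motion": [[[0,0,0.002,0],[0,0,0.003,0],[0,0,0.0035,0],[0,0,0.0035,0]]]}}

```text
time: 7.0
tool_pos: [0.6123, -0.0382, 0.0302]
orientation: [-180.0, -0.0, -140.5]
ft_force: [-1.2, -2.1, 2.7]
gripper_width: 0.0154
```

>>> {"method": "send_rows", "body": {"motion": [[[-0.002,0,-0.0003,0],[-0.004,0,-0.0003,0],[-0.005,0,-0.0003,0],[-0.005,0,-0.0003,0]]]}}

```text
time: 7.4
tool_pos: [0.6161, -0.0353, 0.0302]
orientation: [-180.0, -0.0, -140.5]
ft_force: [-3.5, -2.9, 6.4]
gripper_width: 0.0149
```

>>> {"method": "send_rows", "body": {"motion": [[[0,0,-0.0005,0],[0,0,-0.0005,0]]]}}

```text
time: 7.6
tool_pos: [0.6164, -0.0348, 0.0303]
orientation: [-180.0, 0.0, -140.5]
ft_force: [0.1, -1.5, 1.3]
gripper_width: 0.0148
```

>>> {"method": "send_rows", "body": {"motion": [[[-0.001,0,0,0],[-0.001,0,0,0],[-0.001,0,0,0]]]}}

```text
time: 7.9
tool_pos: [0.6169, -0.0342, 0.0303]
orientation: [-180.0, 0.0, -140.5]
ft_force: [-1.2, -1.8, 0.8]
gripper_width: 0.0151
```

>>> {"method": "send_rows", "body": {"motion": [[[-0.001,0,0,0],[-0.001,0,0,0],[-0.001,0,0,0]]]}}

```text
time: 8.2
tool_pos: [0.6174, -0.0337, 0.0303]
orientation: [180.0, -0.0, -140.5]
ft_force: [-2.9, -1.7, 0.5]
gripper_width: 0.015
```

>>> {"method": "send_rows", "body": {"motion": [[[-0.001,0,0,0],[-0.001,0,0,0],[-0.001,0,0,0]]]}}

```text
time: 8.5
tool_pos: [0.6175, -0.0336, 0.0303]
orientation: [180.0, -0.1, -140.5]
ft_force: [-3.2, -3.9, 2.9]
gripper_width: 0.0149
```

```bash
python3 - <<'E'
from fr import *
print(st(), np.round(readout.get_obs()["wrist_torque"],2)); a=grab("top","top3"); b=grab("side","side3")
ca=a[1][130:170,230:280]; cb=b[1][165:205,270:320]
cv2.imwrite("pics/v3.png",cv2.resize(np.hstack([ca,cb]),(800,320),interpolation=cv2.INTER_CUBIC))
E
```

```text
{'time': 8.5, 'tool_pos': [0.6175, -0.0336, 0.0303], 'orientation': [179.9981, -0.1339, -140.4849], 'ft_force': [-3.1832, -3.9293, 2.8622], 'gripper_width': 0.0149, 'joint_pos': [35.9357, 47.7997, -54.6417, 102.7574, 47.1474, 55.6314, 90.6127]} [-0.49  0.71 -0.02]
```

View pics/v3.png

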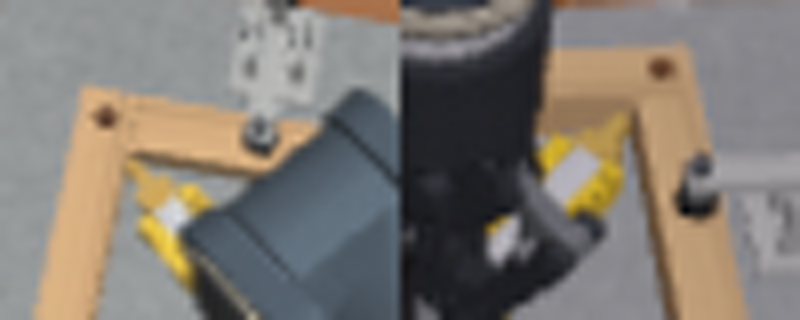

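The heel nose is seated in the far-left corner in both crops, with no turning moment at the wrist. Next I'll draw out the tongue.

>>> {"method": "send_rows", "body": {"motion": [[[0.003,0,-0.0002,0],[0.01,0,-0.0002,0],[0.018,0,-0.0002,0],[0.026,0,-0.0002,0],[0.034,0,-0.0002,0],[0.042,-0.0003,-0.0002,0],[0.047,-0.0005,-0.0002,0],[0.049,-0.0005,-0.0002,0],[0.049,-0.0005,-0.0002,0],[0.049,-0.0005,-0.0002,0]]]}}

```text
time: 9.6
tool_pos: [0.581, -0.0644, 0.0306]
orientation: [-180.0, 0.0, -140.5]
ft_force: [0.2, 0.6, -3.2]
gripper_width: 0.0148
```

```bash
python3 - <<'E'
from fr import *
s=st();print(s, np.round(readout.get_obs()["wrist_torque"],2)); a=grab("side","side4");grab("wrist","w4")
cb=a[1][160:280,190:350]
cv2.imwrite("pics/v4.png",cv2.resize(np.hstack([cb]),(800,600),interpolation=cv2.INTER_CUBIC))
E
```

```text
{'time': 9.6, 'tool_pos': [0.581, -0.0644, 0.0306], 'orientation': [-179.9929, 0.0211, -140.4577], 'ft_force': [0.1608, 0.5549, -3.166], 'gripper_width': 0.0148, 'joint_pos': [40.8398, 45.6895, -55.4025, 107.5396, 47.3032, 53.2568, 92.0782]} [0.01 0.   0.02]
```

View pics/v4.png

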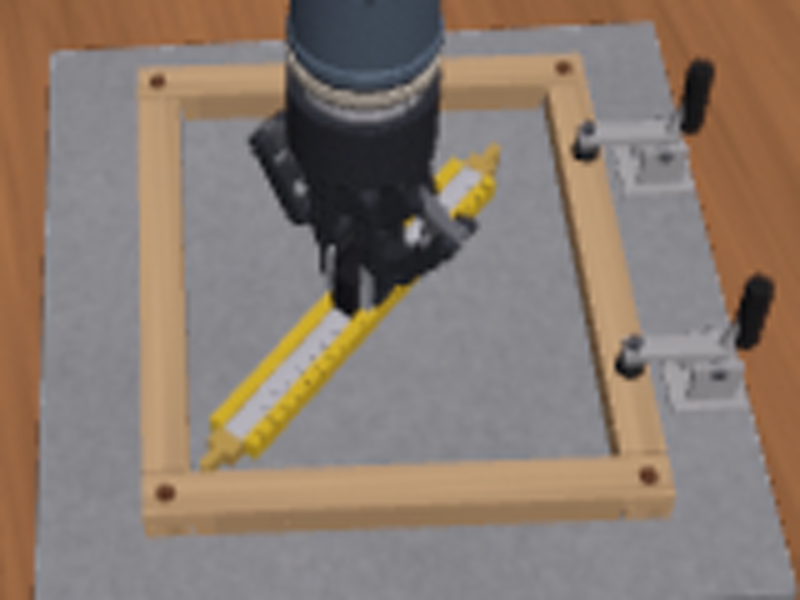

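The body came along with the tongue: its heel is 50 mm out of the corner, and the full weight was hanging. I'll go back, press down lightly, and repeat.

>>> {"method": "send_rows", "body": {"motion": [[[-0.003,0,0,0],[-0.01,0,0,0],[-0.018,0,0,0],[-0.026,0,0,0],[-0.034,0,0,0],[-0.041,0.0003,0,0],[-0.045,0.0005,0,0],[-0.046,0.0005,0.0002,0],[-0.047,0.0005,0.0004,0],[-0.048,0.0005,0.0006,0],[-0.048,0.0005,0.0006,0],[-0.048,0.0005,0.0006,0]]]}}

```text
time: 10.9
tool_pos: [0.6174, -0.0339, 0.0302]
orientation: [-180.0, -0.0, -140.5]
ft_force: [-2.9, -1.1, 2.3]
gripper_width: 0.0151
```

>>> {"method": "send_rows", "body": {"motion": [[[-0.001,0,0.0002,0],[-0.001,0,0.0002,0],[-0.001,0,0.0002,0]]]}}

```text
time: 11.2
tool_pos: [0.6176, -0.0337, 0.0302]
orientation: [-180.0, -0.1, -140.5]
ft_force: [-4.7, -3.5, 5.8]
gripper_width: 0.0152
```

>>> {"method": "send_rows", "body": {"motion": [[[0.003,0,0.0003,0],[0.006,0,0.0003,0],[0.01,0,0.0003,0],[0.014,0,0.0003,0],[0.014,0,0.0003,0]]]}}

```text
time: 11.7
tool_pos: [0.6076, -0.042, 0.0302]
orientation: [-180.0, 0.0, -140.5]
ft_force: [-2.1, -0.1, 6.5]
gripper_width: 0.0152
```

```bash
cat > ext.py <<'E'
from h import *
def bodyend(tag,z):
    """distance along tool x from TCP-camera of yellow body's tip-side end, world coords"""
    cam,im,d=load(tag); H,S,V=cv2.split(cv2.cvtColor(im,cv2.COLOR_BGR2HSV))
    out=[]
    for lo,hi in((222,243),(275,294)):
        ok=((H[:,lo:hi]>18)&(H[:,lo:hi]<32)&(S[:,lo:hi]>150)&(V[:,lo:hi]>140)).sum(1)>=7
        r=np.where(ok[:230])[0]; out.append((r.min(),onz(cam,(lo+hi)/2,r.min()-.5,z)[:2]))
    return out
E
python3 - <<'E'
from ext import *
grab("wrist","w5"); o=st();print(o)
for t in("w3","w4","w5"):
    z=.013+(.099 if t=="w3" else .012)
    e=bodyend(t,z);print(t,[x[0] for x in e],np.mean([x[1] for x in e],0))
E
```

```text
{'time': 11.75, 'tool_pos': [0.6077, -0.0419, 0.0302], 'orientation': [-179.9662, 0.0431, -140.4752], 'ft_force': [-1.173, 0.5125, 6.4277], 'gripper_width': 0.015, 'joint_pos': [37.3051, 47.1986, -54.8674, 104.1838, 47.2593, 54.7973, 90.9163]}
w3 [np.int64(16), np.int64(16)] [ 0.52513442 -0.1086312 ]
w4 [np.int64(16), np.int64(16)] [ 0.49439826 -0.13473568]
w5 [np.int64(49), np.int64(50)] [ 0.53097715 -0.10410862]
```

The tongue now draws out 12.7 mm for 12.9 mm of hand travel, and the body stays put. I'll continue.

>>> {"method": "send_rows", "body": {"motion": [[[0.005,0,0,0],[0.012,-0.0001,0,0],[0.019,-0.0003,0,0],[0.026,-0.0004,0,0],[0.032,-0.0005,0,0],[0.036,-0.0005,0,0],[0.038,-0.0005,0,0],[0.038,-0.0005,0,0],[0.038,-0.0005,0,0]]]}}

```text
time: 12.65
tool_pos: [0.5783, -0.0661, 0.0302]
orientation: [180.0, 0.0, -140.5]
ft_force: [-1.8, 1.1, 6.6]
gripper_width: 0.015
```

>>> {"method": "send_rows", "body": {"motion": [[[0.001,0,0,0],[0.002,0,0,0],[0.003,0,0,0],[0.003,0,0,0],[0.003,0,0,0]]]}}

```text
time: 13.15
tool_pos: [0.5763, -0.0677, 0.0302]
orientation: [180.0, 0.1, -140.5]
ft_force: [-1.4, 2.0, 6.8]
gripper_width: 0.0155
```

>>> {"method": "send_rows", "body": {"motion": [[[0.001,0,0,0],[0.002,0,0,0],[0.002,0,0,0],[0.002,0,0,0]]]}}

```text
time: 13.55
tool_pos: [0.5748, -0.069, 0.0302]
orientation: [180.0, 0.1, -140.4]
ft_force: [-1.0, 2.4, 7.8]
gripper_width: 0.0149
```

>>> {"method": "send_rows", "body": {"motion": [[[0.001,0,0,0],[0.001,0,0,0],[0.001,0,0,0]]]}}

```text
time: 13.85
tool_pos: [0.5745, -0.0692, 0.0302]
orientation: [-180.0, 0.2, -140.4]
ft_force: [0.2, 2.3, 6.6]
gripper_width: 0.015
```

>>> {"method": "send_rows", "body": {"motion": [[[0.001,0,0,0],[0.001,0,0,0],[0.001,0,0,0],[0.001,0,0,0]]]}}

```text
time: 14.25
tool_pos: [0.5742, -0.0697, 0.0302]
orientation: [-180.0, 0.2, -140.4]
ft_force: [3.0, 4.1, 5.8]
gripper_width: 0.015
```

```bash
python3 - <<'E'
from ext import *
c,w,_=grab("wrist","w6"); o=readout.get_obs();p=o["tool_pos"];print(st(),np.round(o["wrist_torque"],2))
e=bodyend("w6",.025);m=np.mean([x[1] for x in e],0);print([x[0] for x in e],m,"ext",.1115-np.linalg.norm(m-np.array(p)[:2]))
a=grab("side","side6")
cb=a[1][160:280,190:350]
cv2.imwrite("pics/v6.png",np.hstack([cv2.resize(cb,(480,360),interpolation=cv2.INTER_CUBIC),cv2.resize(w[0:230,150:370],(320,360))]))
E
```

```text
{'time': 14.3, 'tool_pos': [0.5742, -0.0697, 0.0302], 'orientation': [-179.9766, 0.1895, -140.4166], 'ft_force': [3.5, 4.3138, 5.712], 'gripper_width': 0.0151, 'joint_pos': [41.8173, 45.3205, -55.5529, 108.4843, 47.4112, 52.6255, 92.3711]} [ 0.81 -0.3   0.12]
[np.int64(147), np.int64(147)] [ 0.53055745 -0.10466797] ext 0.05559763867936129
```

View pics/v6.png

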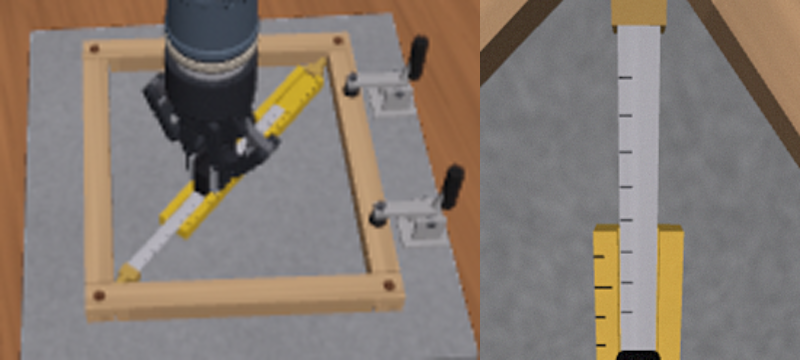

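The heel sits in the far-left corner and the tip in the near-right corner, at about 5 N. I'll hold briefly, then push the tongue back.

>>> {"method": "send_rows", "body": {"motion": [[[0,0,0,0],[0,0,0,0],[0,0,0,0],[0,0,0,0],[0,0,0,0]]]}}

```text
time: 14.85
tool_pos: [0.5742, -0.0698, 0.0302]
orientation: [-180.0, 0.2, -140.4]
ft_force: [2.4, 3.6, 6.1]
gripper_width: 0.0153
```

>>> {"method": "send_rows", "body": {"motion": [[[-0.003,0,0,0],[-0.01,0,0,0],[-0.018,0,0,0],[-0.026,0,0,0],[-0.034,0,0,0],[-0.042,0.0003,0,0],[-0.048,0.0005,0,0],[-0.052,0.0005,0,0],[-0.054,0.0005,0,0],[-0.055,0.0005,0,0],[-0.055,0.0005,0,0]]]}}

```text
time: 15.95
tool_pos: [0.6155, -0.0357, 0.0302]
orientation: [-179.9, -0.0, -140.5]
ft_force: [-0.6, 0.9, 8.0]
gripper_width: 0.0147
```

>>> {"method": "send_rows", "body": {"motion": [[[-0.0015,0,-0.0001,0],[-0.003,0,-0.0002,0],[-0.004,0,-0.0003,0],[-0.004,0,-0.0003,0]]]}}

```text
time: 16.35
tool_pos: [0.6176, -0.034, 0.0302]
orientation: [-180.0, -0.2, -140.5]
ft_force: [-2.5, -0.3, 8.8]
gripper_width: 0.0155
```

>>> {"method": "send_rows", "body": {"motion": [[[0.001,0,-0.002,0],[0.003,0,-0.015,0],[0.004,0,-0.045,0],[0.004,0,-0.085,0],[0.004,0,-0.12,0],[0.006,-0.002,-0.14,8],[0.01,-0.005,-0.14,16],[0.014,-0.008,-0.14,24],[0.018,-0.012,-0.14,32],[0.022,-0.016,-0.14,40],[0.026,-0.02,-0.14,48],[0.031,-0.026,-0.14,56]]]}}

```text
time: 17.55
tool_pos: [0.6096, -0.0735, 0.1694]
orientation: [-179.9, -0.1, 163.2]
ft_force: [0.2, 0.1, -2.3]
gripper_width: 0.0151
```

>>> {"method": "send_rows", "body": {"motion": [[[0,0,0,8],[0,0,0,16],[0,0,0,24],[0,0,0,32],[0,0,0,39],[0,0,0,43],[0,0,0,43.8],[0,0,0,43.8],[0,0,0,43.8]]]}}

```text
time: 18.45
tool_pos: [0.6105, -0.073, 0.1696]
orientation: [-180.0, -0.0, 119.8]
ft_force: [0.4, -0.0, -2.1]
gripper_width: 0.0147
```

>>> {"method": "send_rows", "body": {"motion": [[[0,0,0.03,0],[0,0,0.07,0],[0,-0.001,0.105,0],[0,-0.001,0.128,0],[0,-0.001,0.136,0],[0,-0.001,0.138,0],[0,-0.001,0.139,0],[0,-0.001,0.139,0],[0,-0.001,0.139,0]]]}}

```text
time: 19.35
tool_pos: [0.611, -0.0733, 0.0321]
orientation: [179.9, 0.1, 119.7]
ft_force: [-0.7, -1.0, -3.1]
gripper_width: 0.015
```

```bash
python3 - <<'E'
from ext import *
print(st());grab("wrist","w7");e=bodyend("w7",.025);m=np.mean([x[1] for x in e],0);p=readout.get_obs()["tool_pos"];print([x[0] for x in e],"ext",.1115-np.linalg.norm(m-np.array(p)[:2]))
E
```

```text
{'time': 19.35, 'tool_pos': [0.611, -0.0733, 0.0321], 'orientation': [179.8901, 0.0865, 119.7295], 'ft_force': [-0.6555, -1.0346, -3.0979], 'gripper_width': 0.015, 'joint_pos': [27.1877, 39.0541, -33.9868, 104.0447, 29.4396, 45.8317, 7.869]}
[np.int64(16), np.int64(16)] ext 0.0002874759207124461
```

>>> {"method": "send_rows", "body": {"motion": [[[-0.001,-0.0005,0.0005,0],[-0.003,-0.001,0.0012,0],[-0.0035,-0.001,0.0018,0],[-0.0035,-0.001,0.002,0],[-0.0035,-0.001,0.002,0]]]}}

```text
time: 19.9
tool_pos: [0.6109, -0.0759, 0.0302]
orientation: [-180.0, -0.0, 119.8]
ft_force: [-4.0, 1.6, 6.9]
gripper_width: 0.0146
```

>>> {"method": "send_rows", "body": {"motion": [[[-0.001,0,0,0],[-0.001,0,0,0],[-0.001,0,0,0]]]}}

```text
time: 20.2
tool_pos: [0.611, -0.0759, 0.0302]
orientation: [-180.0, -0.1, 119.8]
ft_force: [-5.3, 3.7, 7.4]
gripper_width: 0.015
```

```bash
python3 - <<'E'
from ext import *
print(st(), np.round(readout.get_obs()["wrist_torque"],2)); b=grab("side","side7");t=grab("top","top7")
cv2.imwrite("pics/v7.png",np.hstack([cv2.resize(b[1][205:275,270:340],(400,400),interpolation=cv2.INTER_CUBIC),cv2.resize(t[1][135:175,290:330],(400,400),interpolation=cv2.INTER_CUBIC)]))
E
```

```text
{'time': 20.2, 'tool_pos': [0.611, -0.0759, 0.0302], 'orientation': [-179.9864, -0.0728, 119.7859], 'ft_force': [-5.2846, 3.73, 7.4364], 'gripper_width': 0.015, 'joint_pos': [27.4214, 39.3128, -33.9804, 103.9031, 29.4444, 45.9269, 8.2107]} [ 0.54  1.04 -0.07]
```

View pics/v7.png

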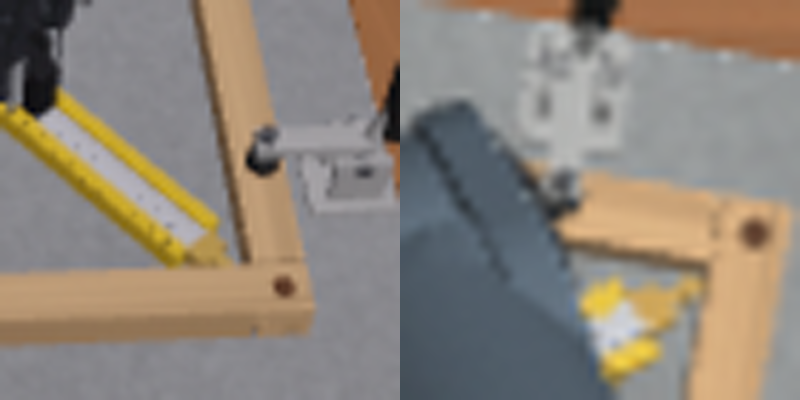

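>>> {"method": "send_rows", "body": {"motion": [[[0,0,-0.0006,0],[0,0,-0.0009,0],[0,0,-0.0009,0]]]}}

```text
time: 20.6
tool_pos: [0.6118, -0.077, 0.0302]
orientation: [179.9, -0.0, 119.8]
ft_force: [-2.2, 3.0, 3.5]
gripper_width: 0.0153
```

>>> {"method": "send_rows", "body": {"motion": [[[-0.0007,0,0,0],[-0.0007,0,0,0],[-0.0007,0,0,0]]]}}

```text
time: 20.9
tool_pos: [0.612, -0.0772, 0.0302]
orientation: [179.9, -0.0, 119.8]
ft_force: [-3.1, 3.9, 6.3]
gripper_width: 0.0151
```

>>> {"method": "send_rows", "body": {"motion": [[[0,0,-0.0006,0],[0,0,-0.0006,0],[-0.0005,0,-0.0006,0],[-0.0005,0,-0.0006,0]]]}}

```text
time: 21.3
tool_pos: [0.612, -0.0776, 0.0303]
orientation: [180.0, -0.1, 119.8]
ft_force: [-2.0, 4.7, 2.6]
gripper_width: 0.015
```

>>> {"method": "send_rows", "body": {"motion": [[[-0.0007,0,0,0],[-0.0007,0,0,0],[-0.0007,0,0,0]]]}}

```text
time: 21.6
tool_pos: [0.6121, -0.0777, 0.0303]
orientation: [180.0, -0.1, 119.8]
ft_force: [-3.1, 5.8, 3.3]
gripper_width: 0.0152
```

Seated: the force lies along the diagonal. I'll draw the tongue out with a light press.

>>> {"method": "send_rows", "body": {"motion": [[[0.002,0,0.0007,0],[0.006,0,0.0009,0],[0.012,0,0.0009,0],[0.019,0,0.0009,0],[0.027,0,0.0009,0],[0.035,0,0.0009,0],[0.043,0,0.0009,0],[0.05,0,0.0009,0],[0.055,0,0.0009,0],[0.058,0,0.0009,0],[0.058,0,0.0009,0],[0.058,0,0.0009,0]]]}}

```text
time: 22.8
tool_pos: [0.5845, -0.0296, 0.0302]
orientation: [179.9, 0.1, 119.7]
ft_force: [-1.6, -0.2, 6.5]
gripper_width: 0.0153
```

```bash
python3 - <<'E'
from ext import *
print(st());grab("wrist","w8");e=bodyend("w8",.025);m=np.mean([x[1] for x in e],0);p=np.array(readout.get_obs()["tool_pos"])[:2];print([x[0] for x in e],"ext",.1115-np.linalg.norm(m-p),"tcp",np.linalg.norm(p-[.6121,-.0777]))
E
```

```text
{'time': 22.8, 'tool_pos': [0.5845, -0.0296, 0.0302], 'orientation': [179.9403, 0.12, 119.7361], 'ft_force': [-1.5635, -0.1924, 6.513], 'gripper_width': 0.0153, 'joint_pos': [23.8318, 37.1279, -34.1203, 108.2663, 29.5852, 43.5143, 2.8491]}
[np.int64(146), np.int64(146)] ext 0.055744289649781294 tcp 0.05540784449503749
```

Body stayed (55.7 by picture, 55.4 by TCP). Now for the final approach.

>>> {"method": "send_rows", "body": {"motion": [[[0.002,0,0,0],[0.004,0,0,0],[0.005,0,0,0],[0.005,0,0,0],[0.005,0,0,0]]]}}

```text
time: 23.35
tool_pos: [0.5823, -0.0256, 0.0302]
orientation: [179.9, 0.1, 119.7]
ft_force: [0.3, -0.2, 5.7]
gripper_width: 0.0152
```

>>> {"method": "send_rows", "body": {"motion": [[[0.001,0,0,0],[0.002,0,0,0],[0.002,0,0,0],[0.002,0,0,0]]]}}

```text
time: 23.75
tool_pos: [0.5813, -0.024, 0.0302]
orientation: [179.9, 0.1, 119.7]
ft_force: [-0.6, -0.7, 7.2]
gripper_width: 0.015
```

>>> {"method": "send_rows", "body": {"motion": [[[0.001,0,0,0],[0.001,0,0,0],[0.001,0,0,0]]]}}

```text
time: 24.05
tool_pos: [0.5809, -0.0232, 0.0302]
orientation: [179.9, 0.2, 119.7]
ft_force: [0.4, 0.0, 6.9]
gripper_width: 0.0152
```

>>> {"method": "send_rows", "body": {"motion": [[[0.001,0,0,0],[0.001,0,0,0],[0.001,0,0,0]]]}}

```text
time: 24.35
tool_pos: [0.5804, -0.0224, 0.0302]
orientation: [179.9, 0.2, 119.7]
ft_force: [-1.1, -1.1, 6.1]
gripper_width: 0.0152
```

>>> {"method": "send_rows", "body": {"motion": [[[0.001,0,0,0],[0.001,0,0,0],[0.001,0,0,0]]]}}

```text
time: 24.65
tool_pos: [0.5803, -0.0222, 0.0302]
orientation: [179.9, 0.2, 119.7]
ft_force: [1.0, -1.8, 5.2]
gripper_width: 0.0149
```

>>> {"method": "send_rows", "body": {"motion": [[[0.001,0,0,0],[0.001,0,0,0],[0.001,0,0,0],[0.001,0,0,0],[0.001,0,0,0]]]}}

```text
time: 25.15
tool_pos: [0.5802, -0.0218, 0.0302]
orientation: [179.9, 0.2, 119.7]
ft_force: [3.6, -4.5, 5.8]
gripper_width: 0.0153
```

```bash
python3 - <<'E'
from ext import *
print(st(),np.round(readout.get_obs()["wrist_torque"],2));c,w,_=grab("wrist","w9");e=bodyend("w9",.025);m=np.mean([x[1] for x in e],0);p=np.array(readout.get_obs()["tool_pos"])[:2];print([x[0] for x in e],"ext",.1115-np.linalg.norm(m-p),"tcp",np.linalg.norm(p-[.6121,-.0777]))
a=grab("side","side9");cb=a[1][160:280,190:350]
cv2.imwrite("pics/v9.png",np.hstack([cv2.resize(cb,(480,360),interpolation=cv2.INTER_CUBIC),cv2.resize(w[0:230,150:370],(320,360))]))
E
```

```text
{'time': 25.15, 'tool_pos': [0.5802, -0.0218, 0.0302], 'orientation': [179.8893, 0.2467, 119.6506], 'ft_force': [3.601, -4.5365, 5.8253], 'gripper_width': 0.0153, 'joint_pos': [23.0953, 36.7458, -34.0695, 108.9818, 29.684, 43.0562, 1.7535]} [-0.69 -0.5   0.19]
[np.int64(164), np.int64(164)] ext 0.06466505742217707 tcp 0.06437715276376114
```

View pics/v9.png

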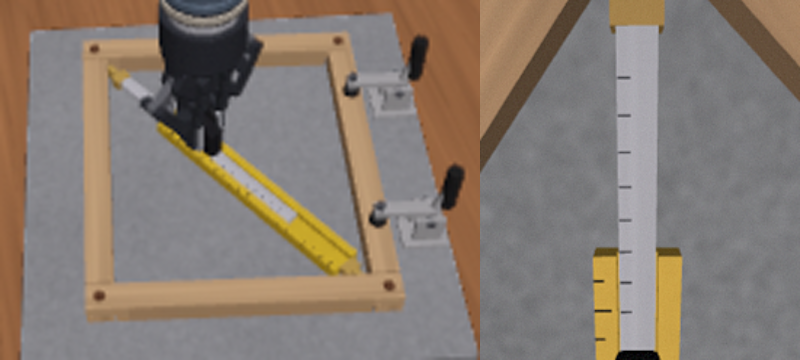

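Both noses bear, and the force is about 5.7 N along the rule. The diagonals read about 326.2 and 334.6 mm, so they differ by about 8.5 mm. I'll hold, then push the tongue in.

>>> {"method": "send_rows", "body": {"motion": [[[0,0,0,0],[0,0,0,0],[0,0,0,0],[0,0,0,0],[0,0,0,0]]]}}

```text
time: 25.75
tool_pos: [0.5802, -0.0218, 0.0302]
orientation: [179.9, 0.2, 119.6]
ft_force: [3.3, -3.7, 5.7]
gripper_width: 0.0149
```

>>> {"method": "send_rows", "body": {"motion": [[[-0.003,0,0,0],[-0.01,0,0,0],[-0.018,0,0,0],[-0.026,0,0,0],[-0.034,0,0,0],[-0.042,0,0,0],[-0.05,0,0,0],[-0.056,0,0,0],[-0.061,0,-0.0002,0],[-0.064,0,-0.0003,0],[-0.066,0,-0.0004,0],[-0.066,0,-0.0004,0]]]}}

```text
time: 26.95
tool_pos: [0.6117, -0.077, 0.0302]
orientation: [179.9, 0.1, 119.7]
ft_force: [1.3, -0.1, 5.7]
gripper_width: 0.0154
```

>>> {"method": "send_rows", "body": {"motion": [[[-0.001,0,0,0],[-0.0015,0,0,0],[-0.0015,0,0,0]]]}}

```text
time: 27.25
tool_pos: [0.6121, -0.0775, 0.0302]
orientation: [179.9, 0.0, 119.7]
ft_force: [-0.5, 0.9, 5.5]
gripper_width: 0.0147
```

>>> {"method": "send_rows", "body": {"motion": [[[-0.001,0,0,0],[-0.001,0,0,0],[-0.001,0,0,0]]]}}

```text
time: 27.55
tool_pos: [0.6121, -0.0775, 0.0302]
orientation: [180.0, -0.1, 119.8]
ft_force: [-1.9, 2.7, 6.1]
gripper_width: 0.0153
```

>>> {"method": "send_rows", "body": {"motion": [[[0.001,0,-0.002,0],[0.003,0,-0.015,0],[0.004,0,-0.045,0],[0.004,0,-0.085,0],[0.01,0.002,-0.12,-2],[0.03,0.008,-0.14,-8],[0.065,0.018,-0.14,-16],[0.105,0.03,-0.14,-24],[0.145,0.041,-0.14,-32],[0.185,0.052,-0.14,-40],[0.225,0.063,-0.14,-48],[0.265,0.075,-0.14,-56]]]}}

```text
time: 28.75
tool_pos: [0.5446, 0.1884, 0.1695]
orientation: [-179.9, -0.1, 176.0]
ft_force: [0.3, -0.3, -2.6]
gripper_width: 0.015
```

```bash
cat > go.py <<'E'
import sys; from h import *
def go(x,y,yaw,z):
    o=readout.get_obs();p=np.array(o["tool_pos"]);a=np.radians(o["orientation"][2]);D=np.array([x,y])-p[:2]
    print("x %.4f y %.4f z %.4f turn %.1f"%(D@[np.cos(a),np.sin(a)],D@[np.sin(a),-np.cos(a)],p[2]-z,-((yaw-np.degrees(a)+180)%360-180)))
E
python3 -c "
from go import *
go(.509,.335,-169,.0185);print(st())"
```

```text
x 0.0458 y 0.1437 z 0.1510 turn -15.0
{'time': 28.75, 'tool_pos': [0.5446, 0.1884, 0.1695], 'orientation': [-179.8551, -0.0663, 175.9741], 'ft_force': [0.3195, -0.3283, -2.5882], 'gripper_width': 0.015, 'joint_pos': [16.6022, 31.6777, -55.0077, 103.1384, 29.5415, 61.0315, 36.5992]}
```

>>> {"method": "send_rows", "body": {"motion": [[[0.013,0.035,0,-6],[0.025,0.075,0,-12],[0.038,0.115,0.01,-15],[0.045,0.136,0.04,-15],[0.045,0.14,0.08,-15],[0.045,0.14,0.115,-15],[0.045,0.14,0.138,-15],[0.045,0.14,0.147,-15],[0.045,0.14,0.15,-15],[0.045,0.14,0.151,-15],[0.045,0.14,0.151,-15]]]}}

```text
time: 29.85
tool_pos: [0.5121, 0.3318, 0.0201]
orientation: [180.0, 0.1, -169.3]
ft_force: [-0.6, 0.8, -3.1]
gripper_width: 0.015
```

>>> {"method": "send_rows", "body": {"motion": [[[0,0,0.001,0],[0,0,0.0018,0],[0,0,0.002,0],[0,0,0.002,0]]]}}

```text
time: 30.25
tool_pos: [0.5123, 0.3317, 0.0182]
orientation: [-180.0, 0.1, -169.3]
ft_force: [-0.6, -3.3, 5.7]
gripper_width: 0.0151
```

>>> {"method": "send_rows", "body": {"jaw": 0.4, "motion": [[[0,0,0,0],[0,0,0,0],[0,0,0,0],[0,0,-0.01,0],[0,0,-0.04,0],[0,0,-0.085,0],[0,0,-0.13,0],[0,0,-0.13,0],[0,0,-0.13,0]]]}}

```text
time: 31.15
tool_pos: [0.5118, 0.3318, 0.1483]
orientation: [180.0, 0.2, -169.3]
ft_force: [0.6, -0.5, -0.9]
gripper_width: 0.0511
```

```bash
python3 - <<'E'
from go import *
from fr import pins
print(st());cam,im,d=grab("wrist","w10")
for o in pins("w10"):print(o)
go(.5036+.03,.1237,0,0)
g=cloud(cam,d);V=im.max(2);t=(g[...,2]>.036)&(g[...,2]<.055)&(V<70)&(abs(g[...,0]-.51)<.06)&(abs(g[...,1]-.333)<.05)
print("grip",cv2.minAreaRect(proj(big(t),cam,.046)), "max z",np.percentile(g[...,2][t],95))
H,S,_=cv2.split(cv2.cvtColor(im,cv2.COLOR_BGR2HSV))
y=((H>18)&(H<32)&(S>150)&(V>140)&(g[...,0]>.3)).astype(np.uint8);c=big(y);print(cv2.minAreaRect(proj(c,cam,.013)))
E
```

```text
{'time': 31.15, 'tool_pos': [0.5118, 0.3318, 0.1483], 'orientation': [179.9728, 0.158, -169.2675], 'ft_force': [0.5798, -0.5378, -0.9422], 'gripper_width': 0.0511, 'joint_pos': [1.6581, 36.9648, -56.0011, 99.8545, 34.4712, 61.9808, 34.7667]}
(np.int32(22), [0.9, 129.5], [0.5017, 0.1155])
x 0.0166 y -0.2077 z 0.1467 turn -169.3
grip ((0.510952889919281, 0.331169068813324), (0.03614382445812225, 0.014421725645661354), 11.200065612792969) max z 0.04692608187879283
((0.5132388472557068, 0.34311267733573914), (0.22499990463256836, 0.008669682778418064), 10.602080345153809)
```

>>> {"method": "send_rows", "body": {"jaw": 1, "motion": [[[0.004,-0.015,0,8],[0.009,-0.04,0,16],[0.013,-0.06,0,24],[0.017,-0.08,0,32],[0.021,-0.1,0,40],[0.025,-0.12,0,48.5],[0.029,-0.14,0,57],[0.034,-0.16,0,65.5],[0.037,-0.178,0,74],[0.037,-0.178,0,82.5],[0.037,-0.178,0,91],[0.037,-0.178,0,99.5]]]}}

```text
time: 32.4
tool_pos: [0.5071, 0.1487, 0.1451]
orientation: [-179.8, 0.1, 90.8]
ft_force: [-0.5, 1.1, -0.9]
gripper_width: 0.0001
```

>>> {"method": "send_rows", "body": {"motion": [[[0,0,0.02,8],[0,0,0.05,11],[0,0,0.08,11.1],[0,0,0.08,11.1],[0,0,0.08,11.1]]]}}

```text
time: 32.9
tool_pos: [0.5073, 0.1495, 0.066]
orientation: [-179.9, 0.1, 80.2]
ft_force: [0.3, -0.3, 0.9]
gripper_width: -0.0002
```

```bash
python3 - <<'E'
from go import *
print(st());go(.5082,.1499,80.17,.018)
E
```

```text
{'time': 32.9, 'tool_pos': [0.5073, 0.1495, 0.066], 'orientation': [-179.8517, 0.0593, 80.1612], 'ft_force': [0.3382, -0.338, 0.8675], 'gripper_width': -0.0002, 'joint_pos': [2.0033, 28.58, -29.3139, 114.8205, 20.5235, 41.7906, -49.7149]}
x 0.0006 y 0.0008 z 0.0480 turn -0.0
```

>>> {"method": "send_rows", "body": {"motion": [[[0,0.001,0.02,0],[0,0.001,0.038,0],[0,0.001,0.046,0],[0,0.001,0.047,0],[0,0.001,0.047,0]]]}}

```text
time: 33.4
tool_pos: [0.5098, 0.1498, 0.0206]
orientation: [179.9, -0.0, 80.1]
ft_force: [-0.5, -0.3, -0.1]
gripper_width: 0.0002
```

>>> {"method": "send_rows", "body": {"motion": [[[-0.003,0,0,0],[-0.006,0,0,0],[-0.008,0,0,0],[-0.009,0,0,0],[-0.01,0,0,0],[-0.01,0,0,0]]]}}

```text
time: 34.0
tool_pos: [0.5075, 0.1394, 0.0198]
orientation: [180.0, 0.0, 80.1]
ft_force: [-0.2, -0.0, -0.5]
gripper_width: -0.0003
```

>>> {"method": "send_rows", "body": {"motion": [[[-0.001,0,0,0],[-0.002,0,0,0],[-0.002,0,0,0]]]}}

```text
time: 34.3
tool_pos: [0.5071, 0.1374, 0.0197]
orientation: [-180.0, 0.0, 80.1]
ft_force: [0.2, -0.7, -0.1]
gripper_width: 0.0001
```

>>> {"method": "send_rows", "body": {"motion": [[[-0.001,0,0,0],[-0.002,0,0,0],[-0.002,0,0,0]]]}}

```text
time: 34.6
tool_pos: [0.5067, 0.1354, 0.0197]
orientation: [-180.0, 0.0, 80.1]
ft_force: [0.7, -0.7, 0.8]
gripper_width: 0.0004
```

>>> {"method": "send_rows", "body": {"motion": [[[-0.001,0,0,0],[-0.002,0,0,0],[-0.002,0,0,0]]]}}

```text
time: 34.9
tool_pos: [0.5067, 0.135, 0.0199]
orientation: [180.0, -0.1, 80.2]
ft_force: [1.3, 3.8, -1.2]
gripper_width: 0.0001
```

>>> {"method": "send_rows", "body": {"motion": [[[-0.001,0,0,0],[-0.002,0,0,0],[-0.002,0,0,0]]]}}

```text
time: 35.2
tool_pos: [0.5067, 0.1349, 0.02]
orientation: [179.9, -0.3, 80.2]
ft_force: [0.9, 7.8, -3.5]
gripper_width: -0.0001
```

>>> {"method": "send_rows", "body": {"motion": [[[-0.002,0,0,0],[-0.003,0,0,0],[-0.004,0,0,0],[-0.004,0,0,0]]]}}

```text
time: 35.6
tool_pos: [0.5067, 0.1348, 0.0202]
orientation: [179.8, -0.7, 80.4]
ft_force: [1.3, 14.0, -8.3]
gripper_width: 0.0004
```

>>> {"method": "send_rows", "body": {"motion": [[[-0.001,0,0,0],[-0.002,0,0,0],[-0.002,0,0,0]]]}}

```text
time: 35.9
tool_pos: [0.5064, 0.1335, 0.0202]
orientation: [179.8, -0.7, 80.4]
ft_force: [2.1, 15.8, -8.3]
gripper_width: -0.0
```

>>> {"method": "send_rows", "body": {"motion": [[[-0.001,0,0,0],[-0.002,0,0,0],[-0.003,0,0,0],[-0.003,0,0,0]]]}}

```text
time: 36.3
tool_pos: [0.5057, 0.1307, 0.0202]
orientation: [179.8, -0.7, 80.4]
ft_force: [1.8, 16.2, -7.8]
gripper_width: -0.0001
```

```bash
python3 - <<'E'
from go import *
print(st()); grab("side","side10"); grab("wrist","w11")
E
```

```text
{'time': 36.3, 'tool_pos': [0.5057, 0.1307, 0.0202], 'orientation': [179.8218, -0.715, 80.4022], 'ft_force': [1.7582, 16.1907, -7.8218], 'gripper_width': -0.0001, 'joint_pos': [2.4652, 31.9824, -27.1571, 117.4751, 23.768, 35.2928, -50.293]}
```

>>> {"method": "send_rows", "body": {"motion": [[[-0.001,0,0,0],[-0.0017,0,0,0],[-0.0017,0,0,0],[-0.0017,0,0,0]]]}}

```text
time: 36.8
tool_pos: [0.5053, 0.1291, 0.0202]
orientation: [179.8, -0.7, 80.4]
ft_force: [1.9, 15.7, -8.1]
gripper_width: -0.0002
```

>>> {"method": "send_rows", "body": {"motion": [[[0.005,0,0,0],[0.012,0,0,0],[0.022,0,-0.005,0],[0.03,0,-0.03,0],[0.03,0,-0.07,0],[0.03,0,-0.115,0],[0.03,0,-0.16,0],[0.03,0,-0.2,0],[0.03,0,-0.23,0],[0.03,0,-0.25,0]]]}}

```text
time: 37.8
tool_pos: [0.5099, 0.1508, 0.273]
orientation: [179.8, -0.0, 80.1]
ft_force: [0.2, 0.3, 0.2]
gripper_width: 0.0001
```

>>> {"method": "send_rows", "body": {"motion": [[[-0.03,0.01,-0.02,0],[-0.07,0.025,-0.04,0],[-0.11,0.04,-0.07,0],[-0.15,0.055,-0.1,0],[-0.19,0.07,-0.12,0],[-0.225,0.08,-0.127,0],[-0.24,0.0826,-0.127,0],[-0.24,0.0826,-0.127,0],[-0.24,0.0826,-0.127,0]]]}}

```text
time: 38.7
tool_pos: [0.5491, -0.098, 0.3963]
orientation: [-179.9, -0.1, 80.2]
ft_force: [-0.1, 0.5, -0.1]
gripper_width: 0.0002
```

```bash
python3 - <<'E'
from fr import *
print(st()); cam,w,_=grab("wrist","w12");grab("side","side12")
for o in pins("w12"):print(o)
for o in pins("side12"):print("side",o)
cv2.imwrite("pics/v12.png",w)
E
```

```text
{'time': 38.7, 'tool_pos': [0.5491, -0.098, 0.3963], 'orientation': [-179.906, -0.0537, 80.2371], 'ft_force': [-0.083, 0.4721, -0.101], 'gripper_width': 0.0002, 'joint_pos': [28.1221, 12.0281, -27.111, 88.6743, 5.4545, 80.7138, -9.13]}
(np.int32(38), [201.9, 6.0], [0.5003, 0.1065])
(np.int32(39), [372.1, 5.9], [0.741, 0.0652])
(np.int32(11), [212.0, 25.0], [0.5093, 0.0802])
(np.int32(10), [213.0, 52.5], [0.5029, 0.0439])
(np.int32(14), [214.0, 74.5], [0.4978, 0.0135])
(np.int32(13), [215.0, 98.0], [0.4919, -0.0204])
(np.int32(9), [216.0, 123.0], [0.4854, -0.0582])
(np.int32(11), [217.0, 146.0], [0.4791, -0.0948])
(np.int32(18), [211.1, 193.3], [0.4518, -0.1732])
(np.int32(19), [352.8, 193.6], [0.6924, -0.2151])
```

View pics/v12.png

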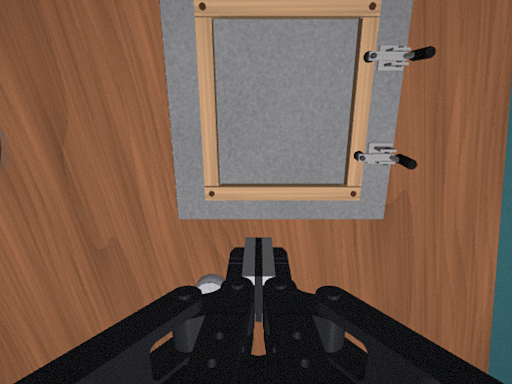

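All four pins are in view at (202,6), (372,6), (211,193) and (353,194). The pin diagonals are 374.8 and 374.6 mm, and the far pins haven't moved.

```bash
python3 -c "
from rig import ticket;print(ticket.job_done())"
```

```text
the job is handed in; nothing more can be done
None
```

I measured both diagonals, laid the rule back on the table and squared the frame. The last check puts its diagonals within about 0.2 mm of each other. I handed the job in at about 39 s of robot time.

| Diagonal, as found | Length | Pressure while reading |
|---|---|---|
| Far left to near right | about 326 mm | about 5 N |
| Far right to near left | about 334.5 mm | about 5–6 N |

- **Measuring:** on my first draw for the first diagonal the rule's body came along with the tongue, because the rule was hanging from the gripper. I put the heel back in the corner, pressed the rule lightly onto the board and drew again; both readings above come from good draws. The hand travel and the pictures differed by about 0.8 mm on the first reading and 0.3 mm on the second.
- **Rule put away:** I pushed the tongue back to its stop and laid the rule flat on the table, left of the board.
- **Squaring:** I pushed the near bar about 6 mm to the right from its left end, with about 16 N.
- **Final check by wrist camera:** the pin-to-pin diagonals are 374.8 and 374.6 mm, which leaves about 0.2 mm of lean. The far-bar pins are where they started, within 0.2 mm, and the gripper is clear of everything.
- **Disagreement:** the first pictures gave a lean of 5.2–5.5 mm, while the rule readings gave about 5.8–6.5 mm. Either figure leaves the diagonals well within 4 mm of each other. I did not measure again with the rule after the push.

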